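# Erect the tray blank and hold it against the sprung fence

## Robot

A 6-joint arm with a two-finger parallel gripper is mounted at the origin on the work surface. World frame = base frame: x ahead of the robot, y to its left, z up, the work surface at z = 0. Lengths are in m, angles in rad, forces in N, time in s.
With the tool pointing down it reaches from about 0.325 to 0.775 m from the base axis. Payload 9.3 kg.
Tool frame: the origin (TCP) lies at the centre of the arm's flange, where the gripper is bolted on; the fingertips stand 173 mm ahead of it and the grasp point (between the pads) lies 155 mm ahead of it; z points along the fingers, y is the line along which they close (so a half turn about z gives the same grasp; the last joint's range is limited). The gripper opens to 85 mm and grips with 20 to 120 N. Pads are 22 mm wide; open, the fingers measure 114 mm over their backs; the gripper's body (76 mm by 85 mm) begins 54 mm behind the grasp point. The pads swing forward as they close: fully open they stand 13 mm farther back than shut.
Start: joints at [-1.413, 0.259, 0.021, 1.334, 0, 1.418], TCP at [0.168, -0.524, 0.405] pointing down, gripper open.
Joint ranges: [-3.04, 3.04], [-0.91, 1.82], [-1.04, 1.36], [-1.92, 1.95], [-1.52, 1.45], [-3.14, 3.14]. Speed limits (rad/s): [2.22, 2.22, 2.79, 3.14, 3.14, 3.14].

## Interface

Orientations are given as [roll, pitch, yaw] about the fixed x, y, z axes, in that order (R = Rz(yaw) Ry(pitch) Rx(roll)).
In Python, from workcell import r gives the robot as it stands. Calls block until the motion is done:
- r.move_pose(position, orientation): joint-space move of the TCP to a pose.
- r.move_l(position, orientation=None, velocity=0.15, guard=None): straight line of the TCP; orientation=None keeps the orientation; velocity is the mean speed in m/s. With guard (N) it stops when the force on the tool has changed by that much, and returns True; else False.
- r.move_j(angles): joint-space move.
- r.move_gripper(opening, effort=None): finger opening in m; effort is the grip in N (None keeps the last); returns when the fingers have stopped.
- r.dwell(seconds).
- r.inverse_kinematics(position, orientation): joint angles nearest the present ones, or None.
- r.read_state(): the state.
- r.grab_frame(name): name is "side" or "top" or "wrist"; returns a dict with "pixels" (400x640x3 uint8, blue, green, red), "fx", "fy", "cx", "cy" (pixels), "rvec" (rotation vector, rad) and "tvec" (3), from world to camera coordinates, as OpenCV has them; the wrist camera has in their place "mount" (4x4, takes a point from camera to tool coordinates, whose origin is the TCP and whose axes are the flange's). Camera axes: x right, y down, z forward; pixel columns grow to the right and rows downward; lengths in m; the calibration is good to about 2 mm. A picture is of the moment at which its call begins: read the wrist's pose just before it. There is no depth.
A pose or a line that the arm cannot do raises r.Unreachable and nothing moves.
- r.finish_job(): hands the job in; it is judged then, once.
The state is a dict: "t": time; "joint_pos": joint angles; "joint_vel": joint speeds; "effort": joint torques, N m; "ee_pos": TCP position; "orientation": TCP orientation; "force": force on the tool from outside, world axes, zero at the start; "torque": the same for the moment, N m; "gripper_width": finger opening in m; "grip_force": force on a finger pad.
Only numpy, scipy, OpenCV 4.12 (cv2) and the standard library are available. Lean on these libraries where they do the work, as an engineer would, in place of code of your own. Each camera call takes 0.05 s, during which the arm holds its last target. There are 200 camera calls.

## Task

Fold the three hinged walls of the wooden tray blank fully upright, then slide the tray away from you until its far side lies square and whole against the sprung aluminium fence bar, and keep it pressed on the bar with a steady 10 newtons or so, the bar pushed in about half its travel (some 17 mm), so that a colleague can pin the corners. The program finishes while still holding the tray there: do not back off. Never ram the fence, keep the tray flat on the bench, and leave the other things on the bench where they are.

Things in the scene. Friction and masses are not known exactly. Their poses are not given: they have to be found in the camera images.
- tray: Loose light-wood tray blank, about 0.5 kg; slides on the bench with 2 to 5 N of friction. Base plate 130 (x) x 170 (y) x 15 mm, origin at the centre of its underside, z up, +x roughly towards the fence, whose bar starts 112 to 130 mm past the base's far edge. Walls are 55 mm high, 9 mm thick; upright they stand on the base, outer faces flush with its edges, tops 70 mm above the bench.
- near_face (a point): Point on the outer face of the tray's near wall (-x side, 170 mm long, fixed upright): tray x = -65 mm, y = 0, 30 mm above the bench; axes as the tray's. This is the place to push: both fingertips side by side along the wall and low (15 to 45 mm above the bench), so that the tray neither twists nor tips.
- wall_left (a joint): Left wall (+y side), 108 mm along x, hinged on the tray's x line at y = +85 mm, 15 mm up. Angle in rad: 0 flat outwards, 1.571 upright at its stop; starts 0.8 to 1.2. Stiff hinge (0.8 N at the top edge), stays where left. Lower closed fingertips outside it to below its top edge, then push inwards to the hinge line, rising with the edge in an arc (a level push may drag the tray along).
- wall_right (a joint): Right wall (-y side), the mirror image of the left one: hinge line at tray y = -85 mm. 0 = flat outwards, 1.571 = upright at its stop; stays where left.
- wall_far (a joint): Far wall (+x side, facing the fence), 170 mm along y; hinge line along the tray's y at x = +65 mm, 15 mm up. 0 = flat outwards, 1.571 = upright at its stop; half raised at the start, stays where left. Closed fingers fit between it and the fence; push it towards the robot to raise it.
- fence: Fence fixed to the bench beyond the tray: a wooden back rail 300 x 30 x 45 mm high and, before it on two spring pins, an aluminium bar 260 mm long (y), 18 mm deep, 2 to 34 mm above the bench. Origin on the bench under the middle of the bar's near face when the bar is out; x points away from the robot, square to the bar (the way to push), y along the bar, z up.
- bar (a joint): How far the fence bar is pushed in, in m: 0 = fully out, 0.032 = at its rigid stop. Its springs push back with 0.6 N per mm, no preload (10 N at 0.0167 m). The fingers must push with that and the tray's friction on the bench as well.
- tape_roll: Bystander: roll of masking tape lying flat, 100 mm across, 48 mm high, by the left end of the fence. Origin at the centre of its underside.
- cup: Bystander: clear plastic mixing cup, 76 mm across, 85 mm high, by the right end of the fence. Origin at the centre of its underside.
- brush: Bystander: flat brush lying on the bench left of the tray. Origin under its middle.
- pencil: Bystander: flat carpenter's pencil 175 x 14 x 8 mm lying right of the tray. Origin under its middle.
- paper_roll: Bystander: roll of paper towel standing upright on the left, 110 mm across, 220 mm high. Origin at the centre of its underside.
- jar: Bystander: plastic jar on the right, 80 mm across, 100 mm high. Origin at the centre of its underside.

How it is judged:
By the outcome, as a careful person would: the job done as asked, in the order asked, and still so for the second after the job is handed in, while the arm keeps its last pose, push and grip.
It also fails if it takes over 67 s, if anything falls off the work surface, if the arm or the gripper's body presses on something with over 40 N, if the wrist force passes 120 N, or if a joint passes its speed limit or range.

## Working session

There is one attempt and no reset: what is moved stays moved. The work goes in short steps, each a Python script; the robot and the scene stay as the last script left them, time stands still between calls to the robot, and variables do not carry over. Pictures are saved under pics/ and viewed, at most 10 in all, crops included, and the job is handed in when it is done.

```bash
mkdir -p pics
python3 - <<'E'
from workcell import r
import cv2
for n in("top","side"):
    f=r.grab_frame(n); cv2.imwrite(f"pics/{n}1.png",f["pixels"]); print(n,f["fx"],f["cx"],f["cy"],f["rvec"],f["tvec"])
s=r.read_state(); print(s["t"],s["ee_pos"],s["orientation"],s["force"])
E
```

```text
top 472.82237463216137 321.6394127740895 194.55451370688414 [ 2.19973262 -2.16966781  0.07258294] [-0.00163132  0.5949451   1.38264642]
side 366.8970912608432 314.5097331378819 193.28433826146687 [ 0.16914003 -2.73227308  1.38242345] [0.61105509 0.07584284 1.06003582]
0.1 [ 0.16820431 -0.52359544  0.40410877] [-3.14036004e+00 -1.70195856e-04  3.10841069e-01] [ 0.51677819 -0.49412069 -0.35733903]
```

View pics/top1.png

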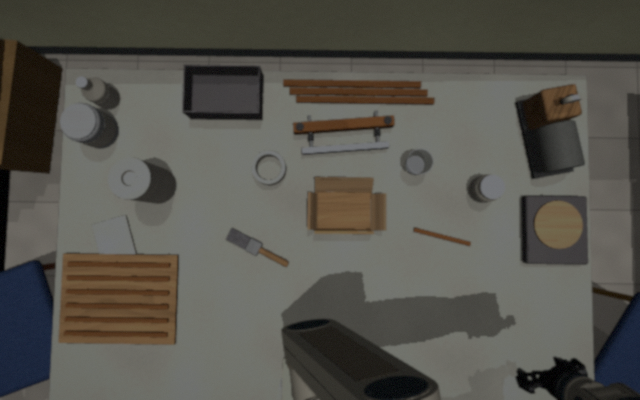

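View pics/side1.png

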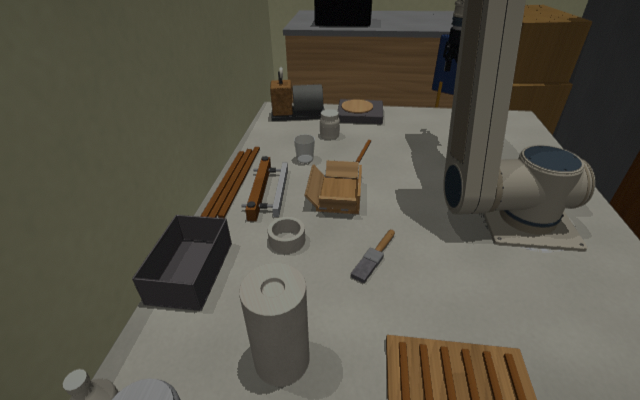

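The top view shows the tray at about (345,210) with three half-raised walls, the bar from (302,152) to (388,145), the brush at (257,247) and the pencil at (441,236). I'll enlarge it for accurate corners.

Run:
```python
import cv2
im=cv2.imread("pics/top1.png")[105:255,285:485]
im=cv2.convertScaleAbs(cv2.resize(im,None,fx=4,fy=4,interpolation=cv2.INTER_CUBIC),alpha=1.4)
cv2.imwrite("pics/top1c.png",im)
```

```text
(no output)
```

View pics/top1c.png

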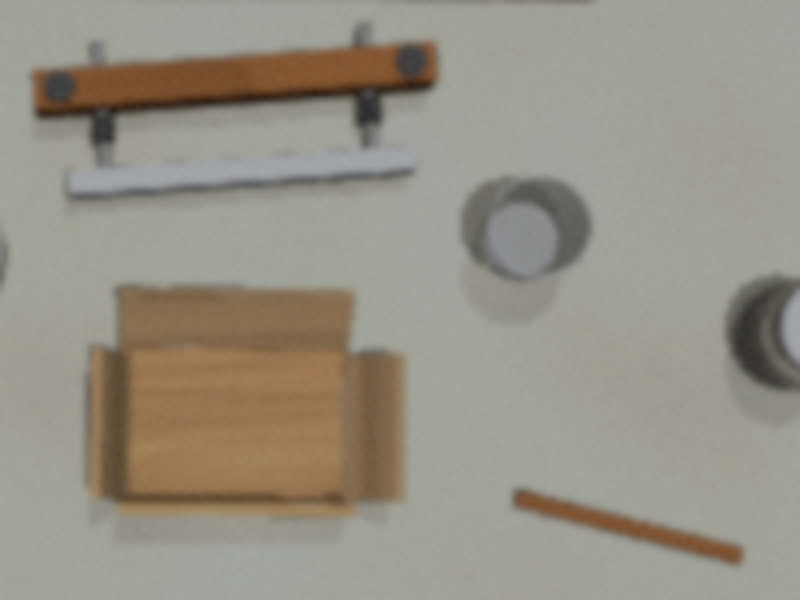

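```bash
cat > h.py <<'E'
from workcell import r
import numpy as np, cv2
def ray(f,u,v,z):
    R=cv2.Rodrigues(np.array(f["rvec"]))[0]; t=np.array(f["tvec"]).ravel()
    C=-R.T@t; d=R.T@np.array([(u-f["cx"])/f["fx"],(v-f["cy"])/f["fy"],1])
    return C+d*(z-C[2])/d[2]
E
python3 - <<'E'
from h import *
f=r.grab_frame("top")
print(ray(f,f["cx"],f["cy"],1.0), -cv2.Rodrigues(np.array(f["rvec"]))[0].T@np.array(f["tvec"]).ravel())
for n,u,v,z in [("barL top near",68,196,.034),("barR",415,173,.034),
 ("nearwall outer top L",118,514,.07),("R",355,517,.07),("farhinge L",127,348,.015),("R",345,346,.015),
 ("fartopL",117,288,.05),("R",354,292,.05),("lefttop near",92,497,.06),("left far",92,346,.06),("right top near",403,499,.05),("right top far",405,353,.05),("baseL",127,494,.015),("baseR",345,494,.015),
 ("pencil",517,498,.004),("pencilR",741,556,.004),("cupbase",520,240,0)]:
    print(n,ray(f,285+u/4-.375,105+v/4-.375,z).round(4))
print("tape",ray(f,269,168,.048).round(3),"brush",ray(f,229,234,.01).round(3),ray(f,287,264,.01).round(3),"jar",ray(f,488,188,.1).round(3))
E
```

```text
[0.52695334 0.00326212 1.        ] [0.49777348 0.00184787 1.42052512]
barL top near [0.7145 0.0674 0.034 ]
barR [ 0.7351 -0.189   0.034 ]
nearwall outer top L [0.4811 0.0263 0.07  ]
R [ 0.4813 -0.1424  0.07  ]
farhinge L [0.6038 0.0224 0.015 ]
R [ 0.6076 -0.14    0.015 ]
fartopL [0.6449 0.0298 0.05  ]
R [ 0.6443 -0.1428  0.05  ]
lefttop near [0.4929 0.0453 0.06  ]
left far [0.6015 0.047  0.06  ]
right top near [ 0.4945 -0.1791  0.05  ]
right top far [ 0.6003 -0.1801  0.05  ]
baseL [0.4953 0.0208 0.015 ]
baseR [ 0.4976 -0.1407  0.015 ]
pencil [ 0.4963 -0.2703  0.004 ]
pencilR [ 0.4556 -0.437   0.004 ]
cupbase [ 0.6909 -0.2732  0.    ]
tape [0.669 0.161 0.048] brush [0.474 0.281 0.01 ] [0.388 0.106 0.01 ] jar [ 0.614 -0.459  0.1  ]
```

```bash
cat >> h.py <<'E'
TR=np.array([.547,-.059]); TY=0.01
def rot(a): return np.array([[np.cos(a),-np.sin(a)],[np.sin(a),np.cos(a)]])
def wall(name):
    a={"right":-np.pi/2,"left":np.pi/2,"far":0}[name]+TY
    d=rot(a)@[1,0]; return TR+d*(.065 if name=="far" else .085), d, a
def fold(name,th0,over=.008,guard=2.0,half=.011):
    h,d,a=wall(name)
    if name=="left": a-=np.pi
    o=[np.pi,0,a]
    P=lambda th,e=0.,dz=0.: [*(h+d*(.055*np.cos(th)+half+e)),.173+.055*np.sin(th)-.005+dz]
    r.move_pose(P(th0,.02,.08),o)
    r.move_l(P(th0,.02),o,.15)
    F0=np.array(r.read_state()["force"]); print(name,"low",F0.round(2))
    for th in np.linspace(th0,np.pi/2,5):
        r.move_l(P(th,0),o,.06); s=r.read_state(); print(round(th,2),(np.array(s["force"])-F0).round(2))
    g=r.move_l(P(np.pi/2,-over),o,.02,guard); s=r.read_state()
    e=(np.array(s["ee_pos"][:2])-h)@d-half
    print("guard",g,"face past hinge mm",round(-e*1000,1),(np.array(s["force"])-F0).round(2))
    r.move_l(P(np.pi/2,.02,0),o,.1); r.move_l(P(np.pi/2,.02,.06),o,.2); print("t",r.read_state()["t"])
E
python3 - <<'E'
from h import *
for n in("right","left","far"):
    h,d,a=wall(n); a-=np.pi*(n=="left")
    print(n,[r.inverse_kinematics([*(h+d*.06),z],[np.pi,0,a]) for z in(.2,.3)])
print(r.inverse_kinematics([.6,-.06,.185],[np.pi,0,.08]))
r.move_gripper(0.0,40)
fold("right",.8)
f=r.grab_frame("top"); cv2.imwrite("pics/t2.png",f["pixels"])
E
```

```text
right [array([-0.49944668,  0.44836429, -0.24290219,  0.87952985,  0.        ,
       -2.08024301]), array([-0.49944668,  0.36576116, -0.0940453 ,  1.11098986,  0.        ,
       -2.08024301])]
left [array([ 0.00438444,  0.40155473, -0.32478787,  0.84445373,  0.        ,
       -1.57641189]), array([ 0.00438444,  0.31328839, -0.17428114,  1.08322681,  0.        ,
       -1.57641189])]
far [array([-2.09996348e-01,  5.79080055e-01, -1.12587881e-03,  9.90590393e-01,
        0.00000000e+00,  2.92159631e+00]), array([-0.20999635,  0.51209837,  0.14870889,  1.20740684,  0.        ,
        2.92159631])]
[-0.23875854  0.48885074 -0.21571361  0.86623197  0.          2.82283411]
right low [ 0.55 -0.83 -0.14]
0.8 [-0.77 -0.    1.46]
0.99 [-0.22  0.91 -0.12]
1.19 [-0.47  0.74  0.7 ]
1.38 [-0.69  0.42  0.8 ]
1.57 [-0.75  0.57  0.7 ]
guard True face past hinge mm 2.1 [-0.23  1.05  0.47]
t 7.3917
```

Run:
```python
from h import *
r.move_l([.56,-.25,.36],None,.25)
fold("far",.85)
fold("left",1.05)
h,d,a=wall("left"); p=h+d*.06
r.move_l([*p,.32],None,.25)
f=r.grab_frame("top"); im=f["pixels"]; cv2.imwrite("pics/t3f.png",im)
im=cv2.convertScaleAbs(cv2.resize(im[105:255,285:485],None,fx=4,fy=4,interpolation=cv2.INTER_CUBIC),alpha=1.4)
cv2.imwrite("pics/t3.png",im)
```

```text
far low [ 0.51 -0.38  0.27]
0.85 [-0.63  0.12  1.24]
1.03 [-1.08  1.07 -0.41]
1.21 [-0.3  -0.49 -1.26]
1.39 [0.11 0.03 0.03]
1.57 [0.   0.1  0.37]
guard True face past hinge mm 3.3 [-0.35  0.12 -0.07]
t 15.75
left low [0.21 0.04 0.1 ]
1.05 [-1.26 -0.04 -0.15]
1.18 [0.09 0.79 0.34]
1.31 [-0.49  0.51 -0.18]
1.44 [-0.51 -0.81  0.45]
1.57 [-0.8  -0.15 -0.1 ]
guard True face past hinge mm 1.6 [-0.42 -0.7   0.2 ]
t 22.7583
```

View pics/t3.png

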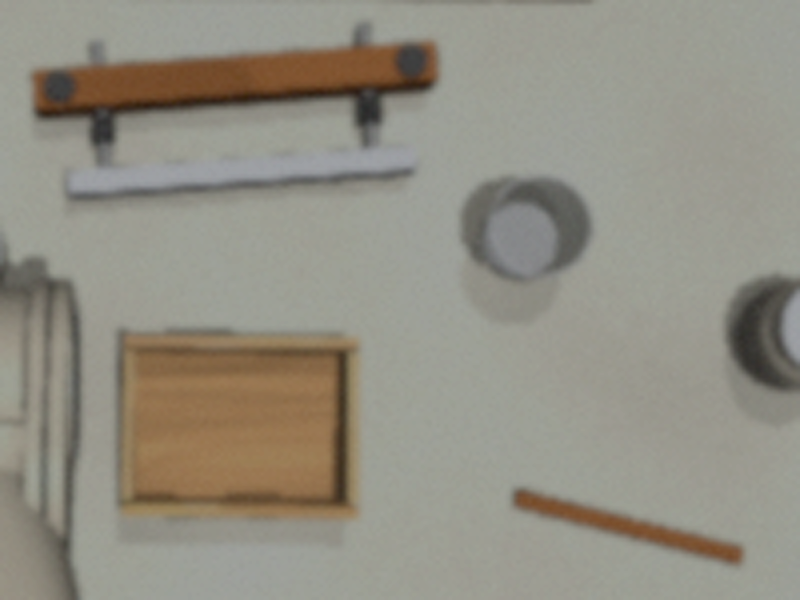

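The walls look upright: the left outer edge is at column 121, the right at 358, and the far edge at row 337. The side-wall guards may have tripped on noise, so I'll press both sides firmly again, then take the approach pose behind the near wall.

```bash
cat >> h.py <<'E'
def press(name,over=.006,guard=4.5,half=.011):
    h,d,a=wall(name)
    if name=="left": a-=np.pi
    o=[np.pi,0,a]; P=lambda e,z:[*(h+d*(half+e)),.173+z]
    r.move_pose(P(.02,.11),o); r.move_l(P(.02,.05),o,.2); r.move_l(P(.001,.05),o,.1)
    g=r.move_l(P(-over,.05),o,.025,guard); r.dwell(.15)
    F=np.mean([(r.read_state()["force"],r.dwell(.02))[0] for _ in range(5)],0)
    print(name,g,round(-1000*((np.array(r.read_state()["ee_pos"][:2])-h)@d-half),1),"F.d",round(F[:2]@d,2))
    r.move_l(P(.02,.05),o,.2); r.move_l(P(.02,.14),o,.3)
E
python3 - <<'E'
from h import *
press("left"); press("right")
o=[np.pi,0,.02]
r.move_pose([.43,-.2,.33],o); r.move_gripper(.06)
r.move_pose([.445,-.06,.25],o)
f=r.grab_frame("top"); im=f["pixels"]; cv2.imwrite("pics/t4f.png",im)
im=cv2.convertScaleAbs(cv2.resize(im[105:255,285:485],None,fx=4,fy=4,interpolation=cv2.INTER_CUBIC),alpha=1.4)
cv2.imwrite("pics/t4.png",im); print(r.read_state()["t"],r.read_state()["force"])
f=r.grab_frame("wrist"); cv2.imwrite("pics/w4.png",f["pixels"])
E
```

```text
left True 3.7 F.d 0.17
right False 5.9 F.d 1.61
33.7167 [-0.86692125 -0.18507548  0.90006225]
```

View pics/t4.png

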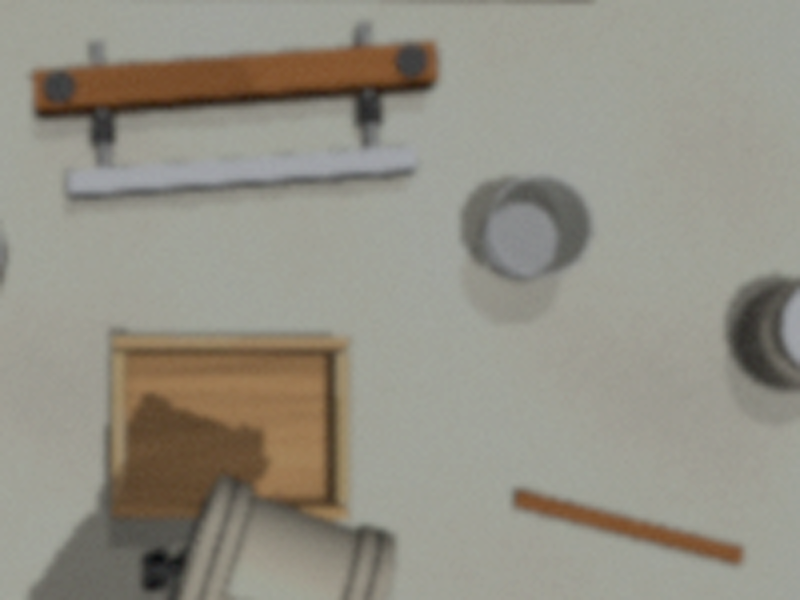

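View pics/w4.png

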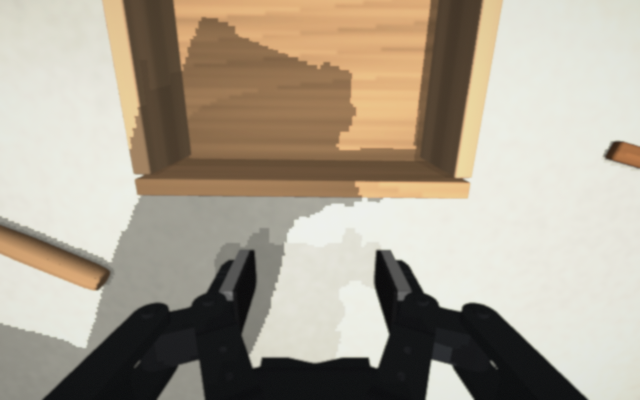

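Both side walls meet the near wall's ends flush in the wrist view, at columns 136 and 470, so they are upright. The tray shifted about 6 mm to +y, which is harmless. Next is the push along the fence normal, with the gripper square to the bar.

```bash
cat >> h.py <<'E'
FY=.080; N=np.array([np.cos(FY),np.sin(FY)]); T=np.array([-N[1],N[0]]); FC=np.array([.7248,-.061])
C0=np.array([.481,-.0525])
SC=N@FC-.141   # tool s at which the tray should touch the bar
def at(s): p=N*s+T*(T@C0); return [*p,.190]
def meanF(n=12):
    return np.mean([(r.read_state()["force"],r.dwell(.025))[0] for _ in range(n)],0)
E
python3 - <<'E'
from h import *
o=[np.pi,0,FY]
s0=N@C0-.011
r.move_pose([*at(s0-.03)[:2],.25],o); r.move_l(at(s0-.03),o,.15)
r.dwell(.2); F0=meanF(); np.save("F0.npy",F0); print("F0",F0.round(2),"s0",s0,"SC",SC)
for s in (s0+.03,SC-.03,SC-.012):
    r.move_l(at(s),o,.04); r.dwell(.2); F=meanF()-F0; q=r.read_state(); print(round((N@np.array(q["ee_pos"][:2])-SC)*1000,1),"push",round(-F[:2]@N,2),F.round(2),q["t"])
f=r.grab_frame("top"); im=f["pixels"]; cv2.imwrite("pics/t5f.png",im)
im=cv2.convertScaleAbs(cv2.resize(im[105:255,285:485],None,fx=4,fy=4,interpolation=cv2.INTER_CUBIC),alpha=1.4)
cv2.imwrite("pics/t5.png",im)
E
```

```text
F0 [-0.33  0.05 -0.04] s0 0.46426609929817836 SC 0.576607080396019
-82.3 push 0.63 [-0.63 -0.    0.58] 37.2167
-29.9 push -0.17 [ 0.18 -0.04  0.1 ] 39.175
-12.0 push -0.29 [ 0.29  0.08 -0.  ] 40.275
```

View pics/t5.png

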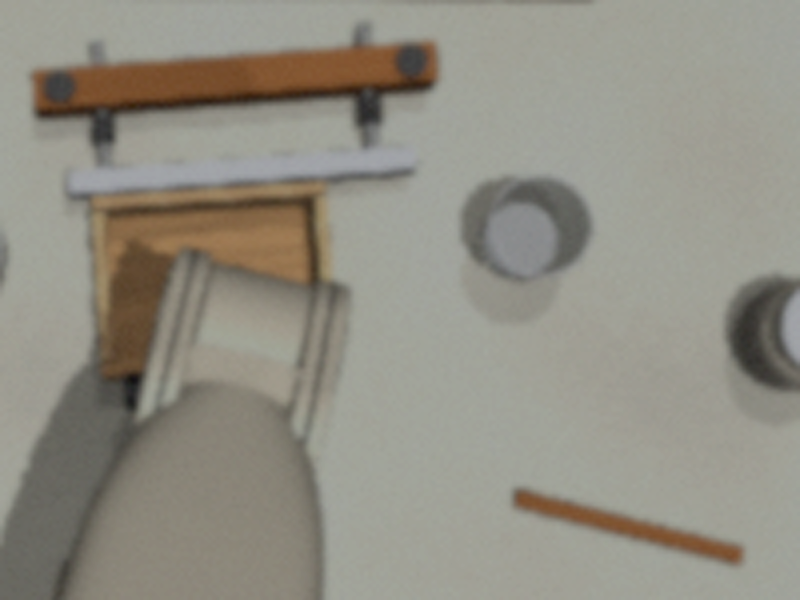

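The tray has followed and sits just short of the bar: its far wall top runs from (95,198) to (325,184), roughly parallel to the bar. I'll compute the gap, then advance in small steps watching force.

Run:
```python
from h import *
f=r.grab_frame("top"); o=[np.pi,0,FY]
a,b=[ray(f,285+u/4-.375,105+v/4-.375,.07)[:2] for u,v in((95,198),(325,184))]
print(a,b,"yaw",np.arctan2(a[0]-b[0],-(a[1]-b[1])) ,"gap",(N@(FC-a)),N@(FC-b), "lat",T@((a+b)/2-FC))
F0=np.load("F0.npy")
for d in (-.006,-.002,.002,.006,.009):
    r.move_l(at(SC+d),o,.03); m=np.array(r.read_state()["force"])-F0; r.dwell(.15); F=meanF()-F0; q=r.read_state(); print(round((N@np.array(q["ee_pos"][:2])-SC)*1000,1),"push",round(-F[:2]@N,2),"moving",round(-m[:2]@N,2),F.round(2),round(q["t"],1))
```

```text
[0.70768839 0.04621035] [ 0.72008736 -0.11929055] yaw -3.0668145129905504 gap 0.008489202627411884 0.00935584303216879 lat 0.025253711406439373
-6.0 push -0.35 moving 0.06 [ 0.37 -0.2   0.17] 41.2
-2.0 push -0.42 moving -0.46 [0.42 0.06 0.05] 41.9
1.8 push 4.01 moving 3.31 [-3.96 -0.84  0.41] 42.6
5.9 push 4.97 moving 4.14 [-4.86 -1.56 -0.14] 43.4
8.6 push 6.53 moving 6.33 [-6.37 -2.28  0.76] 44.1
```

Run:
```python
from h import *
o=[np.pi,0,FY]; F0=np.load("F0.npy")
for d in (.0115,.0145):
    r.move_l(at(SC+d),o,.03); r.dwell(.15); F=meanF(16)-F0; q=r.read_state(); print(round((N@np.array(q["ee_pos"][:2])-SC)*1000,1),"push",round(-F[:2]@N,2),F.round(2),round(q["t"],1))
f=r.grab_frame("top"); im=f["pixels"]; cv2.imwrite("pics/t6f.png",im)
old=cv2.imread("pics/t5f.png")
c=lambda i:cv2.convertScaleAbs(cv2.resize(i[105:160,285:405],None,fx=6,fy=6,interpolation=cv2.INTER_CUBIC)[:295],alpha=1.4)
cv2.imwrite("pics/t6.png",np.vstack([c(old),c(im)]))
```

```text
10.8 push 8.37 [-8.18 -2.67  1.5 ] 44.9
13.6 push 9.86 [-9.65 -3.02  2.31] 45.7
```

View pics/t6.png

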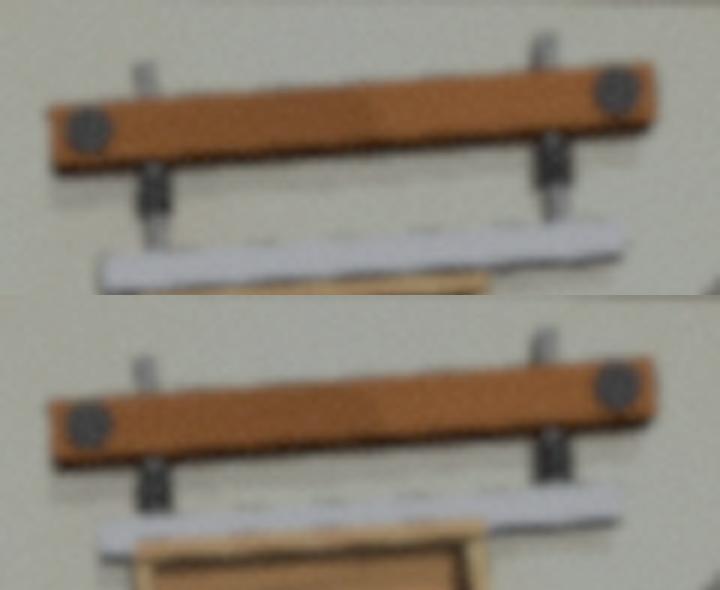

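The bar has moved in parallel: its right end went from row 240 to 208 and its left end from 274 to 245, at 6x scale. That is roughly 15 mm; I'll measure it subpixel before the last step.

```bash
cat >> h.py <<'E'
def barshift(ref,im,f):
    out=[]
    for c0,c1 in((303,307),(368,386)):
        cs=[]
        for i in(ref,im):
            ys=[]
            for c in range(c0,c1):
                p=cv2.resize(i[134:160,c].astype(float).min(1).reshape(-1,1),(1,26*20),interpolation=cv2.INTER_CUBIC).ravel()
                ys.append(p)
            cs.append(ys)
        sh=[]
        for A,B in zip(*cs):
            e=[np.mean((A[k:]-B[:len(B)-k])[:-160 if k<160 else None]**2) for k in range(160)]; sh.append(np.argmin(e)/20)
        m=np.median(sh); u=(c0+c1)/2
        out.append((round(m,2),round(1000*np.linalg.norm(ray(f,u,150-m,.03)-ray(f,u,150,.03)),1)))
    return out
E
python3 - <<'E'
from h import *
f=r.grab_frame("top"); ref=cv2.imread("pics/t4f.png")
print(barshift(ref,cv2.imread("pics/t5f.png"),f),barshift(ref,cv2.imread("pics/t6f.png"),f),barshift(ref,f["pixels"],f))
F=meanF(20)-np.load("F0.npy"); q=r.read_state(); print(-F[:2]@N,F, q["t"], q["ee_pos"],q["orientation"])
E
```

```text
[(np.float64(0.08), np.float64(0.2)), (np.float64(0.0), np.float64(0.0))] [(np.float64(3.9), np.float64(11.7)), (np.float64(5.15), np.float64(15.4))] [(np.float64(3.9), np.float64(11.7)), (np.float64(5.15), np.float64(15.4))]
9.910868466577938 [-9.7142451 -2.8491929  2.3515822] 46.275 [ 0.59555799 -0.04334226  0.18978446] [3.14146088e+00 2.55563447e-03 7.99416975e-02]
```

```bash
cat >> h.py <<'E'
def edge(i,c0,c1,guess,sign,ch=0,w=4):
    # subpixel row of the strongest vertical gradient near guess(c)
    g=cv2.GaussianBlur(i[:,:,ch].astype(float),(0,0),1.0); G=np.gradient(g,axis=0)*sign; pts=[]
    for c in range(c0,c1):
        k=int(round(guess(c))); a=np.clip(G[k-w:k+w+1,c],0,None)
        j=k-w+np.argmax(a); 
        y0,y1,y2=G[j-1:j+2,c]; pts.append((c,j+.5*(y0-y2)/(y0-2*y1+y2)))
    p=np.array(pts); m=np.polyfit(*p.T,1)
    for _ in range(4):
        k=abs(np.polyval(m,p[:,0])-p[:,1])<.35; m=np.polyfit(*p[k].T,1)
    return m,k.mean()
E
python3 - <<'E'
from h import *
o=[np.pi,0,FY]; F0=np.load("F0.npy")
r.move_l(at(SC+.0158),o,.03); r.dwell(.3); F=meanF(24)-F0; q=r.read_state(); print(round((N@np.array(q["ee_pos"][:2])-SC)*1000,1),"push",round(-F[:2]@N,2),F.round(2),"tq",np.array(q["torque"]).round(2),round(q["t"],1))
f=r.grab_frame("top"); im=f["pixels"]; cv2.imwrite("pics/t7f.png",im); ref=cv2.imread("pics/t4f.png")
print("shift",barshift(ref,im,f))
def yaw(m,c0,c1,z):
    a,b=[ray(f,c,np.polyval(m,c),z) for c in(c0,c1)]; d=a-b; return round(np.arctan2(-d[0],d[1]),4)
L=lambda u0,v0,u1,v1:(lambda c:v0+(v1-v0)*(c-u0)/(u1-u0))
for nm,i,c0,c1,g,s,z,ch in [("bar far, ref",ref,305,385,L(302,147.5,388,142.2),1,.034,0),("bar near, ref",ref,305,385,L(302,154,388,148),-1,.034,0),
  ("rail near ref",ref,297,390,L(294,133,393,126.5),1,.045,0),
  ("bar far now",im,308,385,L(302,143.5,388,137),1,.034,0),("bar/wall edge now",im,312,363,L(308,145.5,366,142),-1,.07,0),("wall inner now",im,314,360,L(308,149,366,146),-1,.07,2)]:
    m,k=edge(i,c0,c1,g,s,ch,3); print(nm,"yaw",yaw(m,c0,c1,z),"inl",round(k,2),m.round(3))
E
```

```text
14.5 push 12.08 [-11.87  -3.13   3.63] tq [-0.35  1.98  0.4 ] 47.4
shift [(np.float64(3.9), np.float64(11.7)), (np.float64(5.25), np.float64(15.7))]
bar far, ref yaw 0.0835 inl 0.64 [-6.90000e-02  1.68525e+02]
bar near, ref yaw 0.0872 inl 1.0 [-7.30000e-02  1.74707e+02]
rail near ref yaw 0.087 inl 0.91 [-7.30000e-02  1.55904e+02]
bar far now yaw -0.1598 inl 0.12 [ 0.173 78.13 ]
bar/wall edge now yaw 0.0797 inl 0.65 [-6.60000e-02  1.66792e+02]
wall inner now yaw 0.0825 inl 1.0 [-6.90000e-02  1.69076e+02]h.py:66: RankWarning: Polyfit may be poorly conditioned
  k=abs(np.polyval(m,p[:,0])-p[:,1])<.35; m=np.polyfit(*p[k].T,1)
```

The line fits put the fence yaw at about 0.087 and the tray at about 0.081. The moment shows the load on the left finger, which agrees with that. I'll turn the gripper to match.

Run:
```python
from h import *
F0=np.load("F0.npy")
for y,d in((.0865,.0158),(.092,.0160)):
    r.move_l(at(SC+d),[np.pi,0,y],.02); r.dwell(.3); F=meanF(20)-F0
    tz=np.mean([(r.read_state()["torque"],r.dwell(.02))[0] for _ in range(8)],0); q=r.read_state(); print(y,round((N@np.array(q["ee_pos"][:2])-SC)*1000,1),"push",round(-F[:2]@N,2),F.round(2),"tq",tz.round(2),round(q["t"],1))
    if abs(tz[2])<.2: break
f=r.grab_frame("top"); im=f["pixels"]; cv2.imwrite("pics/t8f.png",im)
print("shift",barshift(cv2.imread("pics/t4f.png"),im,f))
c=cv2.convertScaleAbs(cv2.resize(im[105:205,285:405],None,fx=6,fy=6,interpolation=cv2.INTER_CUBIC),alpha=1.4)
w=r.grab_frame("side")["pixels"][140:240,190:400]; c2=cv2.convertScaleAbs(cv2.resize(w,None,fx=3.5,fy=3.5,interpolation=cv2.INTER_CUBIC),alpha=1.4)
cv2.imwrite("pics/t8.png",c); cv2.imwrite("pics/s8.png",c2)
```

```text
0.0865 14.7 push 10.96 [-10.75  -3.05   1.98] tq [-0.36  1.73  0.16] 48.7
shift [(np.float64(3.9), np.float64(11.7)), (np.float64(5.3), np.float64(15.9))]
```

View pics/s8.png

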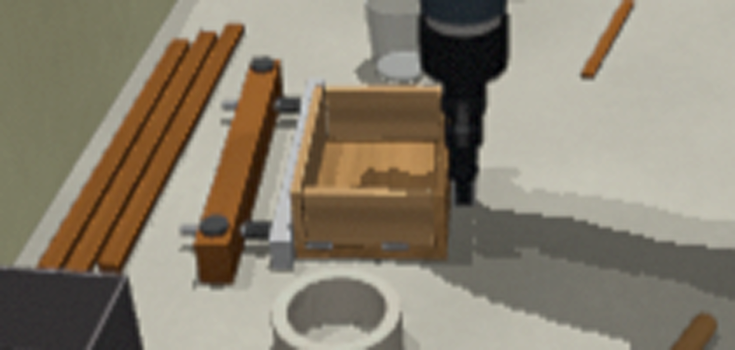

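View pics/t8.png

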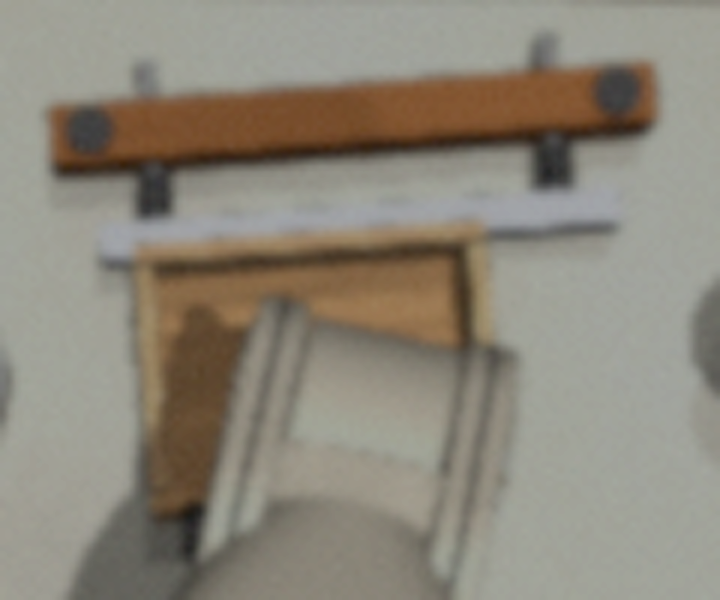

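The tray is flat and square on the bar with all its walls upright. The bar is in about 16 mm and the push is about 11 N including friction. Handing in.

```bash
python3 -c "
from workcell import r
print(r.finish_job())"
```

```text
the job is handed in; nothing more can be done
None
```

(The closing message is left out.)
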